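# Set a lacquer sample under the ruling bridge and clamp it

## Robot

A 7-joint arm with a two-finger parallel gripper is mounted at the origin on a cart in front of the work surface, level with it; the furniture and walls round the work are solid. World frame = base frame: x ahead of the robot, y to its left, z up, the work surface at z = 0. Lengths are in m, angles in degrees, forces in N, time in s.
With the tool pointing down it reaches from about 0.425 to 0.875 m from the base axis. Payload 4.7 kg.
Tool frame: the origin (TCP) lies midway between the tips of the shut fingers; the grasp point (between the pads) lies 19 mm behind it (env.grip_depth is the distance from the TCP to the grasp point, in m); z points along the fingers, y is the line along which they close (so a half turn about z gives the same grasp; the last joint's range is limited). The gripper opens to 87 mm and grips with 3 to 60 N. Pads are 19 mm wide; open, the fingers measure 117 mm over their backs; the gripper's body (75 mm by 190 mm) begins 51 mm behind the grasp point.
Start: joints at [0.808, 18.392, -4.016, 83.108, 1.295, 78.541, -3.26], TCP at [0.65, -0, 0.201] pointing down, gripper open.
Joint ranges: [-163.93, 163.93], [-17.29, 119.83], [-79.2, 71.16], [3.27, 140.29], [-89.18, 269.18], [5.43, 117.66], [-154.24, 154.24]. Speed limits (degrees/s): [147.25, 147.25, 180, 180, 180, 180, 180].

## Interface

Orientations are given as [roll, pitch, yaw] about the fixed x, y, z axes, in that order (R = Rz(yaw) Ry(pitch) Rx(roll)).
In Python, from cell import get_obs, optics, env, nets gives the robot as it stands.
- The arm moves only by the shell command python3 -m creep 'ROWS' [FORCE]. ROWS is JSON, a list of rows, each an object of numbers: "wx", "wy", "wz": the turn, a rotation vector about the tool's x, y, z in degrees; "tx", "ty", "tz": the shift along the tool's x, y, z in mm; "gripper": the opening, from -1 (shut) to 1 (fully open). A call has 1 to 5 rows; each row is the pose to reach, as a shift and turn from the pose commanded when the call began, along the tool's axes at that moment; what a row does not reach only later rows make up. A row lasts 1/12 s, in which the tool goes at most 41.7 mm and 7.16 degrees, less where a joint would pass 70% of its speed; a pose out of reach is approached as far as the arm can. A call with a gripper value outside its range is refused whole. The fingers move at their own pace and stop on an object; FORCE is the grip in N (left out, the last holds). Time passes only in rows, so rows that repeat a pose let the fingers close. It gives the time, the measured TCP pose, the force, the opening and the grip force at its end, in the units of the state.
- get_obs(): the state, without advancing time (a new reading comes with each control period).
- optics.read_camera(name): name is "scene" or "side" or "wrist"; returns (picture, depth): 480x640x3 uint8, red, green, blue; 480x640 float32, m along the optical axis (not along the pixel's ray), 0 where there is no reading.
- optics.camera_info(name): a dict with "fovy" (degrees; the focal length in pixels is half the picture's height over the tangent of half this angle, whatever the lens; pixels are square), "cx", "cy" (the principal point, pixels), "k1" (the pictures are not rectified: a ray, as slopes to the right and down, at radius r is drawn at 1 + k1 r^2 times it, then the intrinsics apply), "R" (3x3) and "t" (3): a world point X has camera coordinates R X + t; the wrist camera has in their place "tool_from_camera" (4x4, takes a point from camera to tool coordinates, whose origin is the TCP and whose axes are the flange's). Camera axes: x right, y down, z forward; pixel columns grow to the right and rows downward; lengths in m; the calibration is good to about 2 mm. A picture is of the moment at which its call begins: read the wrist's pose just before it. camera_info takes no time and is no camera call.
- env.sign_off(): hands the job in; it is judged then, once.
Trained networks look in the newest picture that a camera, given by its name, has taken for a name from the list of things; names that differ only in an ending like _2 or _b are one class to them, and where a whole thing is asked for, a point or a joint stands for the part that bears it (a point fixed in the world has none). Each returns a list of dicts, best first, with "confidence" (0 to 1); they miss things now and then, are a little off and sometimes report something else, mostly with a low value. They report only what shows in the picture. A call takes as long as a camera call. They do not tell look-alikes from the thing itself.
- nets.look_for(query, camera): "point" ([x, y, z] in m, in world coordinates, good to about 4 mm: the middle of the surface that is visible of it).
- nets.place_of(query, camera): "point" ([x, y, z] in m, in world coordinates, good to about 4 mm: a listed point, or the origin of a listed thing).
The state is a dict: "time_s": time; "qpos": joint angles; "joint_velocities": joint speeds; "effort": joint torques, N m; "tool_pos": TCP position; "tool_rot": TCP orientation; "force": force on the tool from outside, world axes, zero at the start; "wrist_torque": the same for the moment, N m; "grip_width": finger opening in m; "grasp_force": force on a finger pad.
Only numpy, scipy, OpenCV 4.12 (cv2) and the standard library are available. Lean on these libraries where they do the work, as an engineer would, in place of code of your own. Each camera call takes 0.05 s, during which the arm holds its last target. There are 200 camera calls.

## Task

Set the lacquer sample tile up for ruling: push it flat along the bench, short end first, into the wooden ruling jig and under the low steel bridge until its front end is home against the back stop. Then push the cam lever round, anticlockwise seen from above, until it points back along the jig and the cam holds the tile tight against the fence opposite. Only push, and gently: do not pinch, lift or tip the tile or let it press against the bridge, and leave the brush, the pigment jar and the tape roll where they are.

Things in the scene. Friction and masses are not known exactly. Their poses are not given: they have to be found in the camera images.
- tile: the only sample tile, a plain brown lacquered slab 95 x 60 x 8.5 mm lying on the bench in front of the jig (60 g); origin at the centre of its underside, x along its 95 mm length (either end may lead), y across its 60 mm width, z up
- jig: wooden ruling jig screwed to the bench, 106 x 133 mm, 10 mm high, with no floor (the tile slides on the bench). Origin on the bench (z = 0) on the centre line of its channel; x = the way the tile goes in. Channel 63 mm wide (y -31.5 to +31.5), open to the front. The fixed fence is its right side, inner face y = -31.5
- mouth (a point): middle of the channel's front opening, at x = -40, y = 0 of the jig's frame, on the bench; the opening flares from 76 mm wide here to 63 mm at x = -26
- stop (a point): middle of the flat back stop's face, at x = +47, y = 0 of the jig's frame, on the bench. A tile that is home has its centre at x = -0.5 and its rear end at x = -48, 8 mm outside the mouth, where it can still be pushed
- bridge: steel straightedge across the channel on two studs with brass nuts: underside 11.5 mm above the bench (3 mm above the tile's face), over x = +10 to +36 of the jig's frame, nuts and studs up to 28 mm high; origin and axes same as the jig's
- lever (a joint): angle of the cam lever (rad), growing anticlockwise from above: 0 = lever sticks straight out to the left of the jig (+y of its frame), 1.57 = lever along the jig, pointing back out of the mouth (-x); stop at 1.62. Clamping begins at about 1.3. It stays where it is left (friction 0.05 N m, about 1 to 3 N at the knob)
- pivot (a point): point on the lever's pivot axis at x = -8, y = +44.5 of the jig's frame, 30 mm above the bench. Below it, in a pocket in the channel's left side, sits the cam: a steel eccentric disc of 12 mm radius fixed to the lever. With the lever open it stays out of the channel; closed it reaches 3 mm in and presses the tile against the fixed fence
- knob (a point): middle of the upright black knob at the lever's end, 70 mm from the pivot, 30 mm above the bench; the knob is 15 mm thick and reaches from 17 to 44 mm above the bench, the steel bar below it from 11 to 17 mm
- line_brush: flat brush, red handle, 189 x 23 x 11 mm, lying to the right of the jig; leave alone
- pigment_jar: screw jar with a white lid, 42 mm wide, 54 mm high, to the right of the brush; leave alone
- tape_roll: roll of masking tape lying flat, 104 mm wide, 25 mm high, to the left in front of the jig; leave alone
Mind the look-alikes: they are no part of the job. Several things have the shape of the jig; the one meant has the colours described above.

How it is judged:
By the outcome, as a careful person would: the job done as asked, in the order asked, and still so for the second after the job is handed in, with the robot touching nothing.
It also fails if it takes over 61 s, if anything falls off the work surface, if the arm or the gripper's body presses on something with over 40 N, if the wrist force passes 120 N, or if a joint passes its speed limit or range.

## Working session

There is one attempt and no reset: what is moved stays moved. The work goes in short steps, Python scripts to look and compute and a shell command to move; the robot and the scene stay as the last step left them, time stands still between calls to the robot, and variables do not carry over. Pictures are saved under pics/ and viewed, at most 11 in all, crops included, and the job is handed in when it is done.

```bash
mkdir -p pics; ls; python3 - <<'E'
from cell import get_obs,optics,env,nets
import cv2
for c in ["scene","side"]:
    p,d=optics.read_camera(c); cv2.imwrite(f"pics/{c}0.png",p[:,:,::-1])
    for q in ["tile","jig","mouth","stop","pivot","knob","bridge"]:
        print(c,q,[(round(r["confidence"],2),[round(v,4) for v in r["point"]]) for r in nets.place_of(q,c)][:4])
s=get_obs();print(s["time_s"],s["tool_pos"],s["tool_rot"],s["force"])
E
```

```text
pics
scene tile [(0.85, [0.5151, 0.0304, 0.0057])]
scene jig [(0.87, [0.662, 0.0429, 0.0008]), (0.78, [0.4304, -0.2529, -0.0017])]
scene mouth [(0.77, [0.6206, 0.0396, -0.0032]), (0.58, [0.3877, -0.262, 0.0031]), (0.57, [0.6318, 0.1556, 0.0308])]
scene stop [(0.6, [0.4735, -0.2396, 0.0011]), (0.57, [0.7034, 0.039, -0.0008])]
scene pivot [(0.76, [0.4084, -0.2112, 0.0328]), (0.48, [0.6502, 0.0847, 0.028])]
scene knob [(0.67, [0.3876, -0.1426, 0.0306]), (0.65, [0.6316, 0.1548, 0.0322]), (0.57, [0.6631, 0.041, -0.0012])]
scene bridge [(0.65, [0.6616, 0.0368, -0.0017])]
side tile [(0.6, [0.5144, 0.0291, -0.0066])]
side jig [(0.86, [0.4295, -0.2488, 0.0041]), (0.68, [0.6634, 0.0422, -0.0004])]
side mouth [(0.82, [0.6203, 0.0373, 0.0018]), (0.74, [0.3929, -0.264, -0.0003])]
side stop [(0.86, [0.7111, 0.0446, 0.0008]), (0.8, [0.4715, -0.2425, -0.0002]), (0.69, [0.5689, 0.2771, -0.0029]), (0.34, [0.6495, 0.0862, 0.0283])]
side pivot [(0.95, [0.4104, -0.208, 0.0262]), (0.54, [0.6518, 0.0858, 0.0283])]
side knob [(0.68, [0.6337, 0.154, 0.0329]), (0.68, [0.3887, -0.1467, 0.0309])]
side bridge [(0.67, [0.661, 0.0393, -0.0015]), (0.42, [0.6637, 0.0452, 0.0011])]
0.8 [ 6.50058435e-01 -3.07976667e-05  2.01354725e-01] [1.79986893e+02 2.01337736e-03 9.00003587e+01] [0.38544688 0.09602132 0.40054839]
```

View pics/scene0.png

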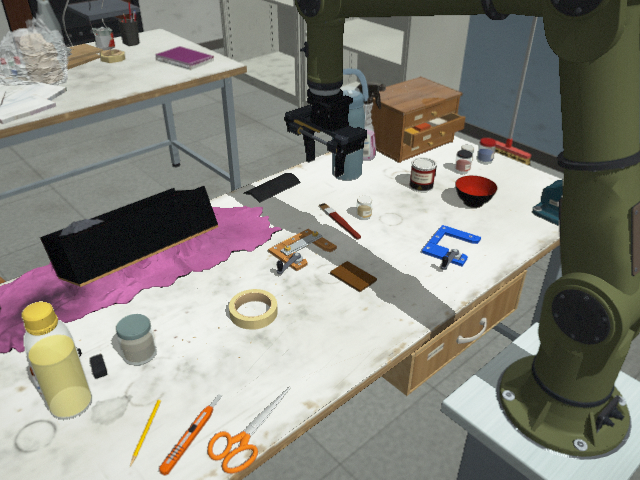

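View pics/side0.png

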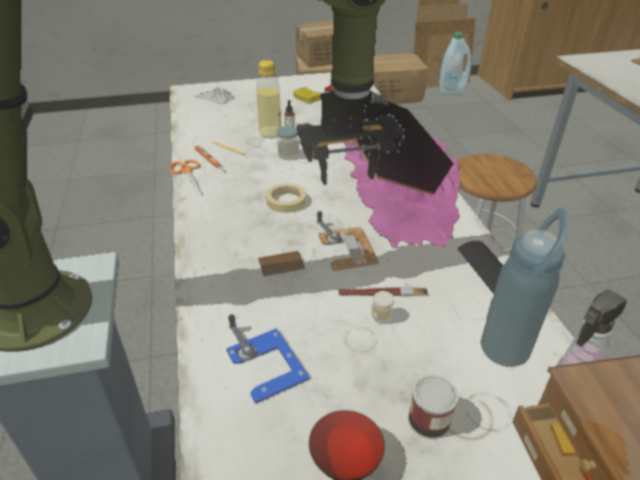

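The wooden jig is at scene (300,248), with its lever knob at (283,268). The tile is at (354,276), and the blue jig at (450,245) is the decoy. Next I'll make an orthographic top view from the wrist camera.

```bash
cat > h.py <<'E'
from cell import get_obs,optics,env,nets
import cv2,numpy as np
from scipy.spatial.transform import Rotation as Ro
def ortho(name,z,x0,x1,y0,y1,s=0.0005):
    # picture up = +x, left = +y
    st=get_obs(); i=optics.camera_info(name); p,d=optics.read_camera(name)
    if name=="wrist":
        T=np.eye(4);T[:3,:3]=Ro.from_euler('xyz',st["tool_rot"],degrees=True).as_matrix();T[:3,3]=st["tool_pos"]
        M=np.linalg.inv(T@np.array(i["tool_from_camera"]));R,t=M[:3,:3],M[:3,3]
    else: R,t=np.array(i["R"]),np.array(i["t"])
    X,Y=np.meshgrid(np.arange(x1,x0,-s),np.arange(y1,y0,-s),indexing='ij')
    C=np.stack([X,Y,0*X+z],-1)@R.T+t
    u=C[...,:2]/C[...,2:]; u=u*(1+i["k1"]*(u**2).sum(-1,keepdims=True))
    f=240/np.tan(np.radians(i["fovy"]/2))
    return cv2.remap(p,(u[...,0]*f+i["cx"]).astype(np.float32),(u[...,1]*f+i["cy"]).astype(np.float32),cv2.INTER_LINEAR),p
def px2w(c,r,x1,y1,s=0.0005): return x1-r*s,y1-c*s
E
python3 - <<'E'
from h import *
o,p=ortho("wrist",0.009,0.45,0.75,-0.1,0.2)
cv2.imwrite("pics/o1.png",o[:,:,::-1]);cv2.imwrite("pics/w1.png",p[:,:,::-1])
for q in ["tile","jig","mouth","stop","pivot","knob"]:
    print(q,[(round(r["confidence"],2),[round(v,4) for v in r["point"]]) for r in nets.place_of(q,"wrist")][:3])
E
```

```text
tile [(0.84, [0.5133, 0.0248, -0.0004])]
jig []
mouth [(0.65, [0.6571, 0.0869, 0.0307])]
stop [(0.86, [0.7056, 0.0409, -0.0054]), (0.48, [0.4747, -0.2331, 0.0015])]
pivot [(0.87, [0.6529, 0.0878, 0.0276])]
knob [(0.76, [0.6272, 0.1493, 0.0285])]
```

View pics/o1.png

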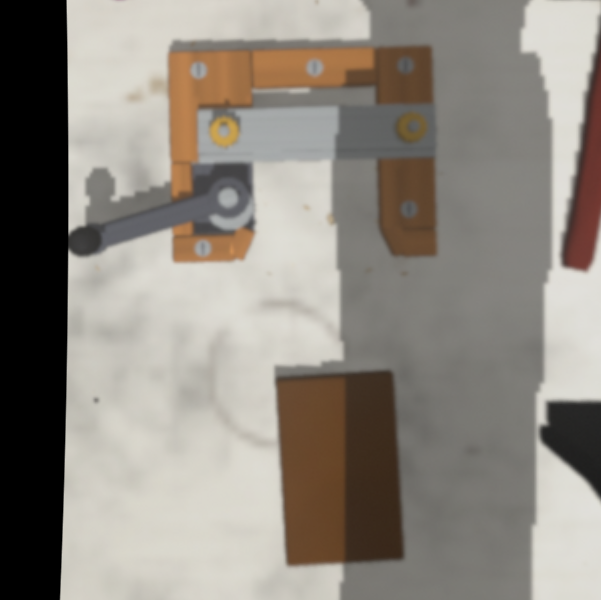

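The top view puts the jig origin at about (0.661, 0.0425) with yaw about +1.3°. The tile is at (0.516, 0.030) with yaw about 3.6°, roughly 9 mm to the right of the channel line. I'll square it first with a two-finger side push.

```bash
python3 -m creep '[{"tx":-10,"ty":-34,"gripper":0.15},{"tx":-20,"ty":-68,"gripper":0.15},{"tx":-32,"ty":-102,"tz":30,"wz":-1.3,"gripper":0.15},{"tx":-32,"ty":-134,"tz":60,"wz":-1.3,"gripper":0.15},{"tx":-32,"ty":-134,"tz":90,"wz":-1.3,"gripper":0.15}]'
python3 -m creep '[{"tz":35},{"tz":65},{"tz":85},{"tz":100},{"tz":100}]'; python3 - <<'E'
from h import *
s=get_obs();print(s["time_s"],s["tool_pos"],s["tool_rot"],s["force"],s["grip_width"])
E
```

```text
1.15 [ 6.50019120e-01 -2.77708643e-05  2.01275162e-01] [1.79995124e+02 1.26437836e-03 9.00013912e+01] [ 0.21120741  0.27866905 -0.62280047] 0.08684355744095086validation failed for argument at $[0]...
validation failed for argument at $[0]...
```

```bash
python3 -m creep '[{"wx":0,"wy":0,"wz":0,"tx":-10,"ty":-34,"tz":0,"gripper":0.15},{"wx":0,"wy":0,"wz":0,"tx":-20,"ty":-68,"tz":0,"gripper":0.15},{"wx":0,"wy":0,"wz":-1.3,"tx":-32,"ty":-102,"tz":30,"gripper":0.15},{"wx":0,"wy":0,"wz":-1.3,"tx":-32,"ty":-134,"tz":60,"gripper":0.15},{"wx":0,"wy":0,"wz":-1.3,"tx":-32,"ty":-134,"tz":90,"gripper":0.15}]'
```

```text
time_s: 1.57
tool_pos: [0.5131, -0.0334, 0.1121]
tool_rot: [179.9, 0.0, 91.2]
force: [1.6, 0.0, -1.5]
grip_width: 0.0616
grasp_force: 0.0
```

```bash
python3 -m creep '[{"wx":0,"wy":0,"wz":0,"tx":0,"ty":0,"tz":35,"gripper":0.15},{"wx":0,"wy":0,"wz":0,"tx":0,"ty":0,"tz":65,"gripper":0.15},{"wx":0,"wy":0,"wz":0,"tx":0,"ty":0,"tz":90,"gripper":0.15},{"wx":0,"wy":0,"wz":0,"tx":0,"ty":0,"tz":106,"gripper":0.15},{"wx":0,"wy":0,"wz":0,"tx":0,"ty":0,"tz":106,"gripper":0.15}]'
python3 -m creep '[{"wx":0,"wy":0,"wz":0,"tx":8,"ty":0,"tz":0,"gripper":0.15},{"wx":0,"wy":0,"wz":0,"tx":14,"ty":0,"tz":0,"gripper":0.15},{"wx":0,"wy":0,"wz":0,"tx":18,"ty":0,"tz":0,"gripper":0.15},{"wx":0,"wy":0,"wz":0,"tx":20,"ty":0,"tz":0,"gripper":0.15},{"wx":0,"wy":0,"wz":0,"tx":22,"ty":0,"tz":0,"gripper":0.15}]'
```

```text
time_s: 1.98
tool_pos: [0.5127, -0.0319, 0.0017]
tool_rot: [-179.6, -0.0, 91.3]
force: [-0.3, -0.4, -0.5]
grip_width: 0.0504
grasp_force: 0.0
time_s: 2.4
tool_pos: [0.5165, -0.0094, 0.0065]
tool_rot: [179.9, 0.0, 91.4]
force: [0.2, -0.1, 0.5]
grip_width: 0.05
grasp_force: 0.0
```

```bash
python3 -m creep '[{"wx":0,"wy":0,"wz":0,"tx":2,"ty":0,"tz":0,"gripper":0.15},{"wx":0,"wy":0,"wz":0,"tx":4,"ty":0,"tz":0,"gripper":0.15},{"wx":0,"wy":0,"wz":0,"tx":6,"ty":0,"tz":0,"gripper":0.15},{"wx":0,"wy":0,"wz":0,"tx":8,"ty":0,"tz":0,"gripper":0.15},{"wx":0,"wy":0,"wz":0,"tx":9.5,"ty":0,"tz":0,"gripper":0.15}]'
python3 -m creep '[{"wx":0,"wy":0,"wz":0,"tx":0,"ty":0,"tz":0,"gripper":0.15},{"wx":0,"wy":0,"wz":0,"tx":0,"ty":0,"tz":0,"gripper":0.15}]'
python3 - <<'E'
from h import *
o,p=ortho("scene",0.0085,0.45,0.75,-0.1,0.2)
cv2.imwrite("pics/o2.png",o[:,:,::-1])
E
```

```text
time_s: 2.82
tool_pos: [0.5153, -0.0004, 0.0052]
tool_rot: [-180.0, 0.0, 91.3]
force: [0.3, 0.8, -0.2]
grip_width: 0.0497
grasp_force: 0.0
time_s: 2.98
tool_pos: [0.5153, -0.0005, 0.0052]
tool_rot: [-180.0, 0.0, 91.3]
force: [-0.4, -0.1, 0.1]
grip_width: 0.0497
grasp_force: 0.0
```

View pics/o2.png

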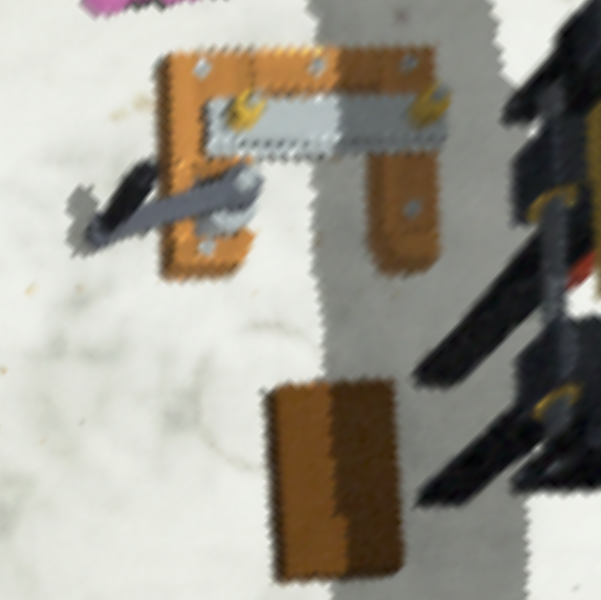

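The tile is untouched so far. The fingertip edge is at about column 415 and the tile's right edge at about 402, so I'll push on by about 14 mm, then back off and look from above.

```bash
python3 -m creep '[{"wx":0,"wy":0,"wz":0,"tx":2,"ty":0,"tz":0,"gripper":0.15},{"wx":0,"wy":0,"wz":0,"tx":4,"ty":0,"tz":0,"gripper":0.15},{"wx":0,"wy":0,"wz":0,"tx":6,"ty":0,"tz":0,"gripper":0.15},{"wx":0,"wy":0,"wz":0,"tx":8,"ty":0,"tz":0,"gripper":0.15},{"wx":0,"wy":0,"wz":0,"tx":9,"ty":0,"tz":0,"gripper":0.15}]'
python3 -m creep '[{"wx":0,"wy":0,"wz":0,"tx":1,"ty":0,"tz":0,"gripper":0.15},{"wx":0,"wy":0,"wz":0,"tx":2,"ty":0,"tz":0,"gripper":0.15},{"wx":0,"wy":0,"wz":0,"tx":3,"ty":0,"tz":0,"gripper":0.15},{"wx":0,"wy":0,"wz":0,"tx":4,"ty":0,"tz":0,"gripper":0.15},{"wx":0,"wy":0,"wz":0,"tx":4,"ty":0,"tz":0,"gripper":0.15}]'
python3 -m creep '[{"wx":0,"wy":0,"wz":0,"tx":-8,"ty":0,"tz":0,"gripper":0.15},{"wx":0,"wy":0,"wz":0,"tx":-20,"ty":0,"tz":0,"gripper":0.15},{"wx":0,"wy":0,"wz":0,"tx":-20,"ty":0,"tz":-40,"gripper":0.15},{"wx":0,"wy":0,"wz":0,"tx":-20,"ty":0,"tz":-80,"gripper":0.15},{"wx":0,"wy":0,"wz":0,"tx":-20,"ty":20,"tz":-120,"gripper":0.15}]'
python3 -m creep '[{"wx":0,"wy":0,"wz":0,"tx":0,"ty":30,"tz":-40,"gripper":0.15},{"wx":0,"wy":0,"wz":0,"tx":0,"ty":60,"tz":-70,"gripper":0.15},{"wx":0,"wy":0,"wz":0,"tx":0,"ty":90,"tz":-80,"gripper":0.15},{"wx":0,"wy":0,"wz":0,"tx":0,"ty":90,"tz":-80,"gripper":0.15},{"wx":0,"wy":0,"wz":0,"tx":0,"ty":90,"tz":-80,"gripper":0.15}]'
python3 - <<'E'
from h import *
o,p=ortho("wrist",0.009,0.45,0.75,-0.1,0.2)
cv2.imwrite("pics/o3.png",o[:,:,::-1])
E
```

```text
time_s: 3.45
tool_pos: [0.5151, 0.009, 0.0053]
tool_rot: [180.0, -0.0, 91.3]
force: [0.7, -0.3, 0.4]
grip_width: 0.05
grasp_force: 0.0
time_s: 3.87
tool_pos: [0.515, 0.0127, 0.0053]
tool_rot: [180.0, -0.0, 91.3]
force: [-0.4, -0.0, -0.2]
grip_width: 0.0503
grasp_force: 0.0
time_s: 4.28
tool_pos: [0.5311, -0.0086, 0.1235]
tool_rot: [-179.8, 0.0, 91.2]
force: [0.3, -0.2, -0.3]
grip_width: 0.0499
grasp_force: 0.0
time_s: 4.7
tool_pos: [0.6258, -0.0059, 0.2029]
tool_rot: [179.9, 0.0, 91.3]
force: [-0.6, 0.4, 0.1]
grip_width: 0.0501
grasp_force: 0.0
```

View pics/o3.png

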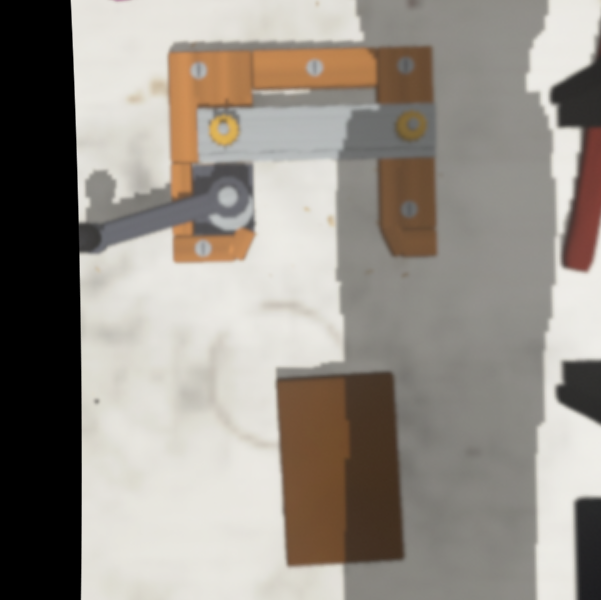

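The tile didn't move: the scene view shows the open fingertips sitting higher than the TCP, because the fingers retract as they open. With the fingers shut the TCP is the tip, so I'll push that way.

```bash
python3 -m creep '[{"wx":0,"wy":0,"wz":0,"tx":-5,"ty":-35,"tz":0,"gripper":-1},{"wx":0,"wy":0,"wz":0,"tx":-14,"ty":-70,"tz":15,"gripper":-1},{"wx":0,"wy":0,"wz":0,"tx":-24,"ty":-100,"tz":40,"gripper":-1},{"wx":0,"wy":0,"wz":0,"tx":-24,"ty":-110,"tz":75,"gripper":-1},{"wx":0,"wy":0,"wz":0,"tx":-24,"ty":-110,"tz":110,"gripper":-1}]'
python3 -m creep '[{"wx":0,"wy":0,"wz":0,"tx":0,"ty":0,"tz":30,"gripper":-1},{"wx":0,"wy":0,"wz":0,"tx":0,"ty":0,"tz":55,"gripper":-1},{"wx":0,"wy":0,"wz":0,"tx":0,"ty":0,"tz":75,"gripper":-1},{"wx":0,"wy":0,"wz":0,"tx":0,"ty":0,"tz":86,"gripper":-1},{"wx":0,"wy":0,"wz":0,"tx":0,"ty":0,"tz":88,"gripper":-1}]'
python3 -m creep '[{"wx":0,"wy":0,"wz":0,"tx":4,"ty":0,"tz":0,"gripper":-1},{"wx":0,"wy":0,"wz":0,"tx":8,"ty":0,"tz":0,"gripper":-1},{"wx":0,"wy":0,"wz":0,"tx":12,"ty":0,"tz":0,"gripper":-1},{"wx":0,"wy":0,"wz":0,"tx":16,"ty":0,"tz":0,"gripper":-1},{"wx":0,"wy":0,"wz":0,"tx":19,"ty":0,"tz":0,"gripper":-1}]'
```

```text
time_s: 5.17
tool_pos: [0.5108, -0.0332, 0.0916]
tool_rot: [-180.0, 0.0, 91.2]
force: [0.8, 0.3, -0.4]
grip_width: 0.0243
grasp_force: 0.0
time_s: 5.58
tool_pos: [0.5112, -0.0319, 0.0019]
tool_rot: [-179.7, -0.0, 91.3]
force: [-1.2, -0.0, 0.1]
grip_width: 0.0014
grasp_force: 0.0
time_s: 6.0
tool_pos: [0.515, -0.0117, 0.0056]
tool_rot: [179.9, -0.0, 91.3]
force: [-0.1, 0.3, 0.4]
grip_width: 0.0005
grasp_force: 0.0
```

```bash
python3 -m creep '[{"wx":0,"wy":0,"wz":0,"tx":2,"ty":0,"tz":0,"gripper":-1},{"wx":0,"wy":0,"wz":0,"tx":4,"ty":0,"tz":0,"gripper":-1},{"wx":0,"wy":0,"wz":0,"tx":6,"ty":0,"tz":0,"gripper":-1},{"wx":0,"wy":0,"wz":0,"tx":7,"ty":0,"tz":0,"gripper":-1},{"wx":0,"wy":0,"wz":0,"tx":8,"ty":0,"tz":0,"gripper":-1}]'
python3 -m creep '[{"wx":0,"wy":0,"wz":0,"tx":1,"ty":0,"tz":0,"gripper":-1},{"wx":0,"wy":0,"wz":0,"tx":2,"ty":0,"tz":0,"gripper":-1},{"wx":0,"wy":0,"wz":0,"tx":3,"ty":0,"tz":0,"gripper":-1},{"wx":0,"wy":0,"wz":0,"tx":4,"ty":0,"tz":0,"gripper":-1},{"wx":0,"wy":0,"wz":0,"tx":4,"ty":0,"tz":0,"gripper":-1}]'
python3 - <<'E'
from h import *
o,p=ortho("scene",0.0085,0.45,0.75,-0.1,0.2)
cv2.imwrite("pics/o4.png",o[:,:,::-1])
for c in ["scene","side"]: print([r for r in nets.place_of("tile",c)] if optics.read_camera(c) else 0)
E
```

```text
time_s: 6.42
tool_pos: [0.514, -0.0045, 0.0045]
tool_rot: [-180.0, 0.0, 91.3]
force: [0.1, -0.6, 1.0]
grip_width: 0.0004
grasp_force: 0.0
time_s: 6.83
tool_pos: [0.5139, -0.0003, 0.0045]
tool_rot: [180.0, -0.0, 91.3]
force: [-0.3, 0.2, 0.7]
grip_width: 0.0003
grasp_force: 0.0
[{'point': [0.5165, 0.0307, 0.0052], 'confidence': 0.94}]
[]
```

View pics/o4.png

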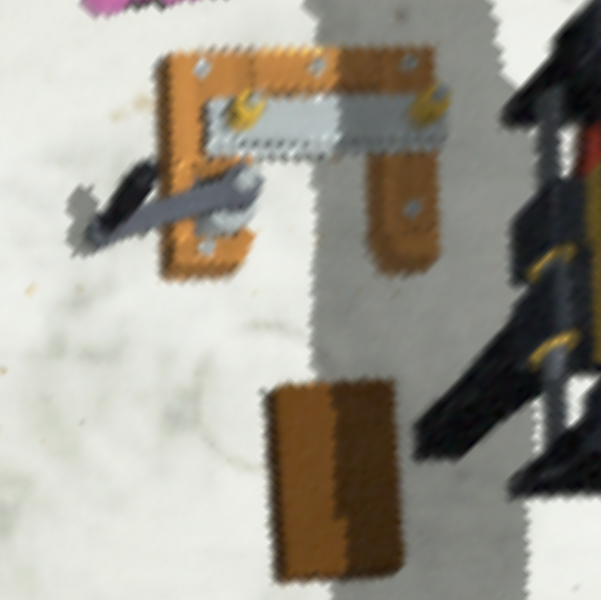

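The shut tips also show off to the right of the tile. I'll measure where they really are from depth.

```bash
cat >> h.py <<'E'
def cloud(name):
    i=optics.camera_info(name); p,d=optics.read_camera(name)
    f=240/np.tan(np.radians(i["fovy"]/2))
    v,u=np.mgrid[:480,:640]; m=np.stack([(u-i["cx"])/f,(v-i["cy"])/f],-1); w=m.copy()
    for _ in range(10): w=m/(1+i["k1"]*(w**2).sum(-1,keepdims=True))
    C=np.concatenate([w,np.ones((480,640,1))],-1)*d[...,None]
    return (C-np.array(i["t"]))@np.array(i["R"]),p,d
E
python3 - <<'E'
from h import *
for c in ["scene","side"]:
    W,p,d=cloud(c)
    m=(d>0)&(p.max(-1)<60)&(abs(W[...,0]-.52)<.08)&(abs(W[...,1]+.005)<.06)&(W[...,2]<.07)
    P=W[m]; print(c,len(P))
    for a in np.arange(-.005,.07,.005):
        Q=P[(P[:,2]>=a)&(P[:,2]<a+.005)]
        if len(Q)>2: print(round(a,3),len(Q),np.round(Q.min(0)[:2],4),np.round(Q.max(0)[:2],4))
    t=(d>0)&(p[...,0]>p[...,2]*1.8)&(abs(W[...,0]-.515)<.06)&(abs(W[...,1]-.03)<.05)&(W[...,2]<.02)
    print("tile",np.round(np.median(W[t],0),4),np.round(np.percentile(W[t],[2,98],axis=0),4))
E
```

```text
scene 305
0.0 11 [0.4648 0.0025] [0.514  0.0541]
0.005 99 [ 4.633e-01 -3.000e-04] [0.5584 0.0307]
0.01 18 [0.4678 0.0026] [0.5504 0.0323]
0.025 12 [ 0.5032 -0.0098] [0.5193 0.0121]
0.03 19 [ 0.5028 -0.0101] [0.5199 0.0115]
0.035 23 [ 0.5015 -0.0109] [0.5244 0.0115]
0.04 17 [ 0.5017 -0.0111] [0.521  0.0107]
0.045 23 [ 0.5007 -0.0132] [0.5216 0.0127]
0.05 18 [ 0.5017 -0.0126] [0.5228 0.012 ]
0.055 19 [ 0.4994 -0.0061] [0.5172 0.0117]
0.06 21 [ 0.4979 -0.0116] [0.5214 0.0122]
0.065 24 [ 0.4982 -0.0102] [0.5252 0.012 ]
tile [0.5091 0.0332 0.0083] [[0.4653 0.0024 0.0039]
 [0.5563 0.0615 0.0116]]
side 0
tile [0.5001 0.0407 0.0091] [[0.4724 0.0284 0.0057]
 [0.5559 0.0509 0.0117]]
```

The depth data puts the tip at z≈0.025 while the reported TCP z is 0.0045, so the real tip is about 20 mm above the TCP. x and y agree. I'll back off the tile and feel downward for the bench.

```bash
python3 -c "
from cell import env;print(env.grip_depth)"
python3 -m creep '[{"wx":0,"wy":0,"wz":0,"tx":-10,"ty":0,"tz":0,"gripper":-1},{"wx":0,"wy":0,"wz":0,"tx":-24,"ty":0,"tz":0,"gripper":-1},{"wx":0,"wy":0,"wz":0,"tx":-24,"ty":0,"tz":4,"gripper":-1},{"wx":0,"wy":0,"wz":0,"tx":-24,"ty":0,"tz":8,"gripper":-1},{"wx":0,"wy":0,"wz":0,"tx":-24,"ty":0,"tz":10,"gripper":-1}]'
python3 -m creep '[{"wx":0,"wy":0,"wz":0,"tx":0,"ty":0,"tz":1,"gripper":-1},{"wx":0,"wy":0,"wz":0,"tx":0,"ty":0,"tz":2,"gripper":-1},{"wx":0,"wy":0,"wz":0,"tx":0,"ty":0,"tz":3,"gripper":-1},{"wx":0,"wy":0,"wz":0,"tx":0,"ty":0,"tz":3,"gripper":-1}]'
python3 - <<'E'
from h import *
W,p,d=cloud("scene")
m=(d>0)&(p.max(-1)<60)&(abs(W[...,0]-.515)<.02)&(abs(W[...,1]+.024)<.02)&(W[...,2]<.05)
print(np.round(np.percentile(W[m][:,2],[0,2,10]),4))
E
```

```text
0.0187
time_s: 7.6
tool_pos: [0.514, -0.0244, -0.0062]
tool_rot: [-179.9, -0.0, 91.3]
force: [-1.0, -0.4, 0.8]
grip_width: -0.0002
grasp_force: 0.0
time_s: 7.93
tool_pos: [0.5144, -0.0242, -0.0087]
tool_rot: [-180.0, -0.0, 91.3]
force: [-0.9, -0.8, 0.9]
grip_width: 0.0003
grasp_force: 0.0
[0.013  0.0146 0.0175]
```

```bash
python3 -m creep '[{"wx":0,"wy":0,"wz":0,"tx":0,"ty":0,"tz":2,"gripper":-1},{"wx":0,"wy":0,"wz":0,"tx":0,"ty":0,"tz":4,"gripper":-1},{"wx":0,"wy":0,"wz":0,"tx":0,"ty":0,"tz":6,"gripper":-1},{"wx":0,"wy":0,"wz":0,"tx":0,"ty":0,"tz":8,"gripper":-1},{"wx":0,"wy":0,"wz":0,"tx":0,"ty":0,"tz":8,"gripper":-1}]'
python3 - <<'E'
from h import *
W,p,d=cloud("scene")
m=(d>0)&(p.max(-1)<60)&(abs(W[...,0]-.515)<.025)&(abs(W[...,1]+.024)<.02)&(W[...,2]>.008)&(W[...,2]<.05)
print(np.round(np.percentile(W[m],[0,5,95,100],axis=0),4), get_obs()["force"])
E
```

```text
time_s: 8.4
tool_pos: [0.514, -0.0246, -0.017]
tool_rot: [-180.0, -0.0, 91.3]
force: [-0.1, -0.1, 1.0]
grip_width: 0.0003
grasp_force: 0.0
[[ 0.4966 -0.0372  0.0085]
 [ 0.4998 -0.0321  0.0114]
 [ 0.5215 -0.0114  0.0484]
 [ 0.5264 -0.009   0.0499]] [0.23095635 0.39815706 0.84228561]
```

```bash
python3 -m creep '[{"wx":0,"wy":0,"wz":0,"tx":5,"ty":0,"tz":0,"gripper":-1},{"wx":0,"wy":0,"wz":0,"tx":9,"ty":0,"tz":0,"gripper":-1},{"wx":0,"wy":0,"wz":0,"tx":12,"ty":0,"tz":0,"gripper":-1},{"wx":0,"wy":0,"wz":0,"tx":14,"ty":0,"tz":0,"gripper":-1},{"wx":0,"wy":0,"wz":0,"tx":16,"ty":0,"tz":0,"gripper":-1}]'
python3 -m creep '[{"wx":0,"wy":0,"wz":0,"tx":1.5,"ty":0,"tz":0,"gripper":-1},{"wx":0,"wy":0,"wz":0,"tx":3,"ty":0,"tz":0,"gripper":-1},{"wx":0,"wy":0,"wz":0,"tx":4.5,"ty":0,"tz":0,"gripper":-1},{"wx":0,"wy":0,"wz":0,"tx":5.5,"ty":0,"tz":0,"gripper":-1},{"wx":0,"wy":0,"wz":0,"tx":6,"ty":0,"tz":0,"gripper":-1}]'
cat >> h.py <<'E'
def tile(name="scene"):
    o,p=ortho(name,0.0085,0.44,0.74,-0.1,0.2,0.00025)
    h=cv2.cvtColor(cv2.GaussianBlur(o,(5,5),0),cv2.COLOR_RGB2HSV)
    m=cv2.inRange(h,(5,110,25),(20,255,150)); m[:500]=0 if name=="none" else m[:500]
    m=cv2.morphologyEx(m,cv2.MORPH_OPEN,np.ones((9,9)))
    c=max(cv2.findContours(m,cv2.RETR_EXTERNAL,cv2.CHAIN_APPROX_NONE)[0],key=cv2.contourArea)
    (a,b),wh,an=cv2.minAreaRect(c)
    return np.round([0.74-b*.00025,0.2-a*.00025],4),np.round(np.array(wh)*.25,1),round(-an%90,2)
E
python3 - <<'E'
from h import *
print(tile(),get_obs()["force"])
E
```

```text
time_s: 8.87
tool_pos: [0.5142, -0.0083, -0.0164]
tool_rot: [180.0, 0.0, 91.3]
force: [0.1, -0.3, 0.7]
grip_width: 0.0005
grasp_force: 0.3
time_s: 9.28
tool_pos: [0.5141, -0.0025, -0.0164]
tool_rot: [180.0, 0.0, 91.3]
force: [-0.0, -0.8, 1.7]
grip_width: 0.0004
grasp_force: 0.4
(array([0.5111, 0.0402]), array([97.3, 63.6]), 1.47) [-0.0292683  -0.52201893 -0.16552686]
```

```bash
python3 -m creep '[{"wx":0,"wy":0,"wz":0,"tx":-8,"ty":0,"tz":0,"gripper":-1},{"wx":0,"wy":0,"wz":0,"tx":-20,"ty":0,"tz":-10,"gripper":-1},{"wx":0,"wy":0,"wz":0,"tx":-20,"ty":0,"tz":-50,"gripper":-1},{"wx":0,"wy":0,"wz":0,"tx":-20,"ty":20,"tz":-90,"gripper":-1},{"wx":0,"wy":0,"wz":0,"tx":-10,"ty":40,"tz":-130,"gripper":-1}]'
python3 -m creep '[{"wx":0,"wy":0,"wz":0,"tx":5,"ty":25,"tz":-40,"gripper":-1},{"wx":0,"wy":0,"wz":0,"tx":10,"ty":50,"tz":-80,"gripper":-1},{"wx":0,"wy":0,"wz":0,"tx":10,"ty":60,"tz":-90,"gripper":-1},{"wx":0,"wy":0,"wz":0,"tx":10,"ty":60,"tz":-90,"gripper":-1},{"wx":0,"wy":0,"wz":0,"tx":10,"ty":60,"tz":-90,"gripper":-1}]'
python3 - <<'E'
from h import *
print(tile("wrist"))
o,p=ortho("wrist",0.009,0.45,0.75,-0.1,0.2)
cv2.imwrite("pics/o5.png",o[:,:,::-1])
E
```

```text
time_s: 9.75
tool_pos: [0.5504, -0.0163, 0.1086]
tool_rot: [-179.9, 0.1, 91.1]
force: [2.1, -0.3, 0.2]
grip_width: 0.0003
grasp_force: 0.0
time_s: 10.17
tool_pos: [0.6118, -0.0022, 0.1981]
tool_rot: [179.9, -0.0, 91.3]
force: [-1.2, -0.5, -0.7]
grip_width: 0.0004
grasp_force: 0.0
(array([0.5161, 0.0391]), array([91.9, 56.3]), 1.04)
```

View pics/o5.png

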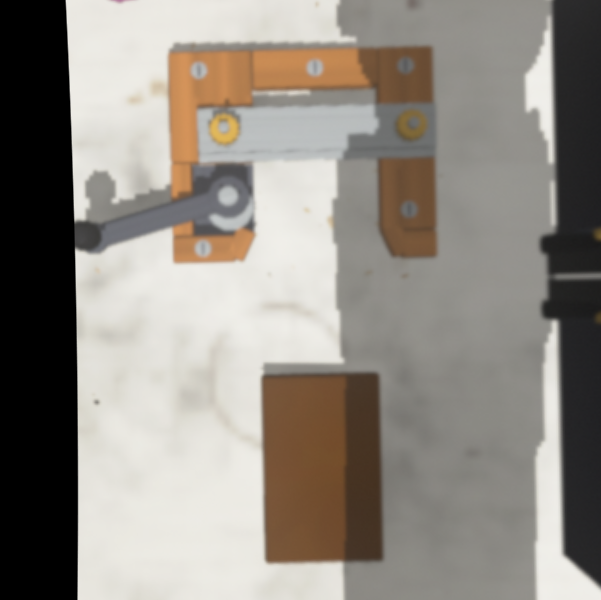

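The tile is now square with the jig and on the channel line: corners (262,376), (379,373), (383,559), (266,562), centre column 322. Next I'll go behind it.

```bash
python3 -m creep '[{"wx":0,"wy":0,"wz":0,"tx":8,"ty":-36,"tz":0,"gripper":-1},{"wx":0,"wy":0,"wz":0,"tx":16,"ty":-72,"tz":10,"gripper":-1},{"wx":0,"wy":0,"wz":0,"tx":26,"ty":-108,"tz":30,"gripper":-1},{"wx":0,"wy":0,"wz":0,"tx":36,"ty":-144,"tz":50,"gripper":-1},{"wx":0,"wy":0,"wz":0,"tx":43,"ty":-179,"tz":70,"gripper":-1}]'
python3 -m creep '[{"wx":0,"wy":0,"wz":0,"tx":0,"ty":0,"tz":20,"gripper":-1},{"wx":0,"wy":0,"wz":0,"tx":0,"ty":0,"tz":50,"gripper":-1},{"wx":0,"wy":0,"wz":0,"tx":0,"ty":0,"tz":80,"gripper":-1},{"wx":0,"wy":0,"wz":0,"tx":0,"ty":0,"tz":110,"gripper":-1},{"wx":0,"wy":0,"wz":0,"tx":0,"ty":0,"tz":120,"gripper":-1}]'
python3 -m creep '[{"wx":0,"wy":0,"wz":0,"tx":0,"ty":0,"tz":0,"gripper":-1},{"wx":0,"wy":0,"wz":0,"tx":0,"ty":0,"tz":0,"gripper":-1}]'
```

```text
time_s: 10.68
tool_pos: [0.4278, 0.037, 0.125]
tool_rot: [-179.8, 0.0, 91.3]
force: [0.1, -0.4, 0.5]
grip_width: 0.0005
grasp_force: 0.0
time_s: 11.1
tool_pos: [0.4257, 0.0359, 0.0027]
tool_rot: [-179.5, 0.1, 91.3]
force: [-0.5, 0.1, -0.9]
grip_width: 0.0005
grasp_force: 0.0
time_s: 11.27
tool_pos: [0.4306, 0.0367, 0.0074]
tool_rot: [-179.9, 0.0, 91.3]
force: [0.4, -0.9, 0.7]
grip_width: 0.0005
grasp_force: 0.0
```

```bash
python3 -m creep '[{"wx":0,"wy":0,"wz":0,"tx":0,"ty":0,"tz":10,"gripper":-1},{"wx":0,"wy":0,"wz":0,"tx":0,"ty":0,"tz":18,"gripper":-1},{"wx":0,"wy":0,"wz":0,"tx":0,"ty":0,"tz":22,"gripper":-1},{"wx":0,"wy":0,"wz":0,"tx":0,"ty":0,"tz":24,"gripper":-1},{"wx":0,"wy":0,"wz":0,"tx":0,"ty":0,"tz":24,"gripper":-1}]'
python3 -m creep '[{"wx":0,"wy":0,"wz":0,"tx":0,"ty":4,"tz":0,"gripper":-1},{"wx":0,"wy":0,"wz":0,"tx":0,"ty":8,"tz":0,"gripper":-1},{"wx":0,"wy":0,"wz":0,"tx":0,"ty":12,"tz":0,"gripper":-1},{"wx":0,"wy":0,"wz":0,"tx":0,"ty":16,"tz":0,"gripper":-1},{"wx":0,"wy":0,"wz":0,"tx":0,"ty":20,"tz":0,"gripper":-1}]'
python3 -m creep '[{"wx":0,"wy":0,"wz":0,"tx":0,"ty":4,"tz":0,"gripper":-1},{"wx":0,"wy":0,"wz":0,"tx":0,"ty":8,"tz":0,"gripper":-1},{"wx":0,"wy":0,"wz":0,"tx":0,"ty":12,"tz":0,"gripper":-1},{"wx":0,"wy":0,"wz":0,"tx":0,"ty":16,"tz":0,"gripper":-1},{"wx":0,"wy":0,"wz":0,"tx":0,"ty":20,"tz":0,"gripper":-1}]'
python3 -m creep '[{"wx":0,"wy":0,"wz":0,"tx":0,"ty":4,"tz":0,"gripper":-1},{"wx":0,"wy":0,"wz":0,"tx":0,"ty":8,"tz":0,"gripper":-1},{"wx":0,"wy":0,"wz":0,"tx":0,"ty":12,"tz":0,"gripper":-1},{"wx":0,"wy":0,"wz":0,"tx":0,"ty":16,"tz":0,"gripper":-1},{"wx":0,"wy":0,"wz":0,"tx":0,"ty":20,"tz":0,"gripper":-1}]'
python3 - <<'E'
from h import *
print(tile())
E
```

```text
time_s: 11.68
tool_pos: [0.4313, 0.0369, -0.0167]
tool_rot: [-180.0, 0.0, 91.3]
force: [0.2, -0.4, -0.6]
grip_width: 0.0007
grasp_force: 0.0
time_s: 12.1
tool_pos: [0.4524, 0.0375, -0.0162]
tool_rot: [180.0, -0.0, 91.3]
force: [-0.5, -1.0, 1.3]
grip_width: 0.0007
grasp_force: 0.0
time_s: 12.52
tool_pos: [0.4717, 0.0379, -0.0165]
tool_rot: [-180.0, 0.0, 91.3]
force: [0.6, 0.1, 0.7]
grip_width: 0.0005
grasp_force: 0.3
time_s: 12.93
tool_pos: [0.4919, 0.0384, -0.0164]
tool_rot: [180.0, 0.0, 91.3]
force: [0.1, 0.4, 0.1]
grip_width: 0.0004
grasp_force: 0.1
(array([0.5445, 0.042 ]), array([97. , 63.6]), 0.98)
```

```bash
python3 -m creep '[{"wx":0,"wy":0,"wz":0,"tx":0,"ty":4,"tz":0,"gripper":-1},{"wx":0,"wy":0,"wz":0,"tx":0,"ty":8,"tz":0,"gripper":-1},{"wx":0,"wy":0,"wz":0,"tx":0,"ty":12,"tz":0,"gripper":-1},{"wx":0,"wy":0,"wz":0,"tx":0,"ty":16,"tz":0,"gripper":-1},{"wx":0,"wy":0,"wz":0,"tx":0,"ty":20,"tz":0,"gripper":-1}]'
python3 -m creep '[{"wx":0,"wy":0,"wz":0,"tx":0,"ty":3,"tz":0,"gripper":-1},{"wx":0,"wy":0,"wz":0,"tx":0,"ty":6,"tz":0,"gripper":-1},{"wx":0,"wy":0,"wz":0,"tx":0,"ty":9,"tz":0,"gripper":-1},{"wx":0,"wy":0,"wz":0,"tx":0,"ty":12,"tz":0,"gripper":-1},{"wx":0,"wy":0,"wz":0,"tx":0,"ty":15,"tz":0,"gripper":-1}]'
python3 - <<'E'
from h import *
o,p=ortho("scene",0.0085,0.45,0.75,-0.1,0.2)
cv2.imwrite("pics/o6.png",o[:,:,::-1])
E
```

```text
time_s: 13.4
tool_pos: [0.5119, 0.0388, -0.0164]
tool_rot: [180.0, 0.0, 91.3]
force: [-1.0, 0.2, 0.0]
grip_width: 0.0003
grasp_force: 0.2
time_s: 13.82
tool_pos: [0.5267, 0.0392, -0.0164]
tool_rot: [180.0, 0.0, 91.3]
force: [-1.2, 0.1, 0.7]
grip_width: 0.0004
grasp_force: 0.3
```

View pics/o6.png

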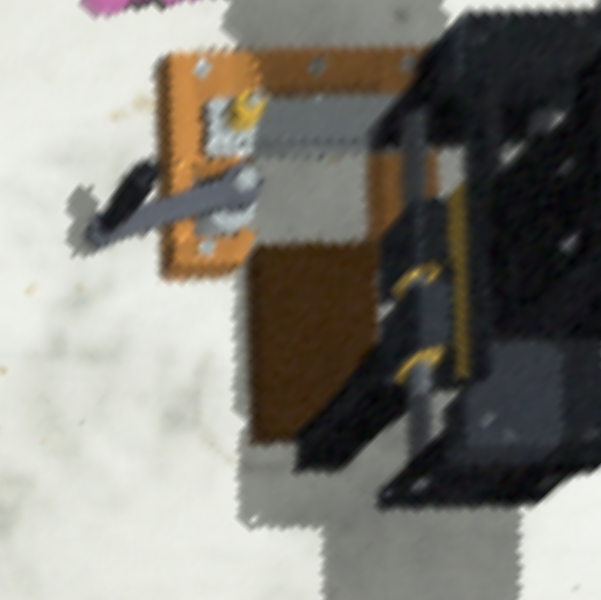

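The tile's front edge is at row 243, inside the flare, and it looks straight. I'll keep going slowly and watch the force.

```bash
for i in 1; do python3 -m creep '[{"wx":0,"wy":0,"wz":0,"tx":0,"ty":2.5,"tz":0,"gripper":-1},{"wx":0,"wy":0,"wz":0,"tx":0,"ty":5,"tz":0,"gripper":-1},{"wx":0,"wy":0,"wz":0,"tx":0,"ty":7.5,"tz":0,"gripper":-1},{"wx":0,"wy":0,"wz":0,"tx":0,"ty":10,"tz":0,"gripper":-1},{"wx":0,"wy":0,"wz":0,"tx":0,"ty":12,"tz":0,"gripper":-1}]'; done
python3 -m creep '[{"wx":0,"wy":0,"wz":0,"tx":0,"ty":2,"tz":0,"gripper":-1},{"wx":0,"wy":0,"wz":0,"tx":0,"ty":4,"tz":0,"gripper":-1},{"wx":0,"wy":0,"wz":0,"tx":0,"ty":6,"tz":0,"gripper":-1},{"wx":0,"wy":0,"wz":0,"tx":0,"ty":8,"tz":0,"gripper":-1},{"wx":0,"wy":0,"wz":0,"tx":0,"ty":10,"tz":0,"gripper":-1}]'
python3 - <<'E'
from h import *
o,p=ortho("scene",0.0085,0.45,0.75,-0.1,0.2)
cv2.imwrite("pics/o7.png",o[:,:,::-1])
print(get_obs()["force"])
E
```

```text
time_s: 14.28
tool_pos: [0.5389, 0.0394, -0.0164]
tool_rot: [180.0, 0.0, 91.3]
force: [-0.8, -0.4, -0.5]
grip_width: 0.0002
grasp_force: 0.2
time_s: 14.7
tool_pos: [0.5487, 0.0396, -0.0164]
tool_rot: [180.0, 0.0, 91.3]
force: [-0.7, -0.4, -0.0]
grip_width: 0.0004
grasp_force: 0.2
[ 0.4146269  -0.52014081 -0.51154639]
```

View pics/o7.png

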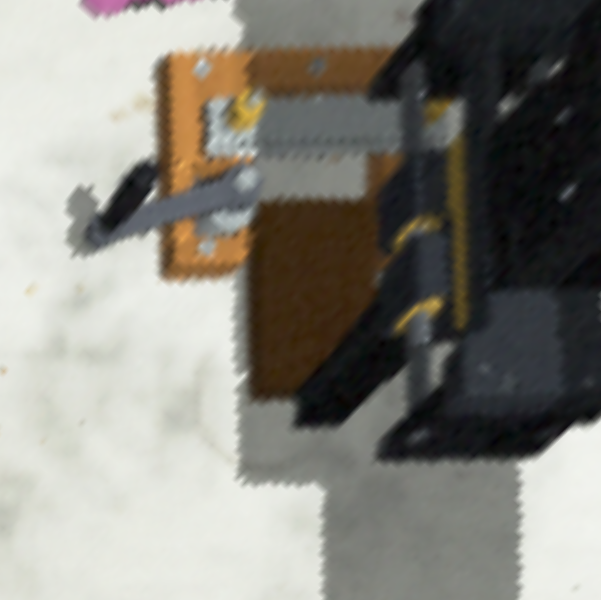

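The tile is well inside the channel, front edge at row 200, with no resistance. I'll continue.

```bash
python3 -m creep '[{"wx":0,"wy":0,"wz":0,"tx":0,"ty":3,"tz":0,"gripper":-1},{"wx":0,"wy":0,"wz":0,"tx":0,"ty":6,"tz":0,"gripper":-1},{"wx":0,"wy":0,"wz":0,"tx":0,"ty":9,"tz":0,"gripper":-1},{"wx":0,"wy":0,"wz":0,"tx":0,"ty":12,"tz":0,"gripper":-1},{"wx":0,"wy":0,"wz":0,"tx":0,"ty":15,"tz":0,"gripper":-1}]'
python3 -m creep '[{"wx":0,"wy":0,"wz":0,"tx":0,"ty":3,"tz":0,"gripper":-1},{"wx":0,"wy":0,"wz":0,"tx":0,"ty":6,"tz":0,"gripper":-1},{"wx":0,"wy":0,"wz":0,"tx":0,"ty":9,"tz":0,"gripper":-1},{"wx":0,"wy":0,"wz":0,"tx":0,"ty":12,"tz":0,"gripper":-1},{"wx":0,"wy":0,"wz":0,"tx":0,"ty":15,"tz":0,"gripper":-1}]'
python3 -m creep '[{"wx":0,"wy":0,"wz":0,"tx":0,"ty":3,"tz":0,"gripper":-1},{"wx":0,"wy":0,"wz":0,"tx":0,"ty":6,"tz":0,"gripper":-1},{"wx":0,"wy":0,"wz":0,"tx":0,"ty":9,"tz":0,"gripper":-1},{"wx":0,"wy":0,"wz":0,"tx":0,"ty":12,"tz":0,"gripper":-1},{"wx":0,"wy":0,"wz":0,"tx":0,"ty":14,"tz":0,"gripper":-1}]'
```

```text
time_s: 15.17
tool_pos: [0.5638, 0.04, -0.0164]
tool_rot: [180.0, 0.0, 91.3]
force: [-1.2, -1.2, 0.3]
grip_width: 0.0006
grasp_force: 0.3
time_s: 15.58
tool_pos: [0.5788, 0.0403, -0.0164]
tool_rot: [180.0, 0.0, 91.3]
force: [-1.1, 0.0, 0.6]
grip_width: 0.0004
grasp_force: 0.4
time_s: 16.0
tool_pos: [0.593, 0.0407, -0.0164]
tool_rot: [180.0, 0.0, 91.3]
force: [-1.7, 0.1, 1.0]
grip_width: 0.0003
grasp_force: 0.3
```

```bash
python3 -m creep '[{"wx":0,"wy":0,"wz":0,"tx":0,"ty":1,"tz":0,"gripper":-1},{"wx":0,"wy":0,"wz":0,"tx":0,"ty":2,"tz":0,"gripper":-1},{"wx":0,"wy":0,"wz":0,"tx":0,"ty":3,"tz":0,"gripper":-1},{"wx":0,"wy":0,"wz":0,"tx":0,"ty":4,"tz":0,"gripper":-1},{"wx":0,"wy":0,"wz":0,"tx":0,"ty":5,"tz":0,"gripper":-1}]'
python3 -m creep '[{"wx":0,"wy":0,"wz":0,"tx":0,"ty":0.5,"tz":0,"gripper":-1},{"wx":0,"wy":0,"wz":0,"tx":0,"ty":1,"tz":0,"gripper":-1},{"wx":0,"wy":0,"wz":0,"tx":0,"ty":1.5,"tz":0,"gripper":-1},{"wx":0,"wy":0,"wz":0,"tx":0,"ty":1.5,"tz":0,"gripper":-1}]'
```

```text
time_s: 16.42
tool_pos: [0.5976, 0.0408, -0.0164]
tool_rot: [180.0, 0.0, 91.3]
force: [-1.2, -0.1, -0.4]
grip_width: 0.0
grasp_force: 0.2
time_s: 16.75
tool_pos: [0.5991, 0.0408, -0.0164]
tool_rot: [180.0, 0.0, 91.3]
force: [-2.4, 0.2, -1.1]
grip_width: 0.0005
grasp_force: 0.0
```

```bash
python3 -m creep '[{"wx":0,"wy":0,"wz":0,"tx":0,"ty":0.5,"tz":0,"gripper":-1},{"wx":0,"wy":0,"wz":0,"tx":0,"ty":1,"tz":0,"gripper":-1},{"wx":0,"wy":0,"wz":0,"tx":0,"ty":1,"tz":0,"gripper":-1}]'
python3 -m creep '[{"wx":0,"wy":0,"wz":0,"tx":0,"ty":0.5,"tz":0,"gripper":-1},{"wx":0,"wy":0,"wz":0,"tx":0,"ty":1,"tz":0,"gripper":-1},{"wx":0,"wy":0,"wz":0,"tx":0,"ty":1,"tz":0,"gripper":-1}]'
```

```text
time_s: 17.0
tool_pos: [0.6001, 0.0408, -0.0164]
tool_rot: [180.0, 0.0, 91.3]
force: [-0.7, -0.1, 0.4]
grip_width: 0.0002
grasp_force: 0.1
time_s: 17.25
tool_pos: [0.6011, 0.0408, -0.0163]
tool_rot: [180.0, 0.0, 91.3]
force: [-0.1, -0.9, 0.3]
grip_width: 0.0003
grasp_force: 0.1
```

```bash
python3 -m creep '[{"wx":0,"wy":0,"wz":0,"tx":0,"ty":0.5,"tz":0,"gripper":-1},{"wx":0,"wy":0,"wz":0,"tx":0,"ty":1,"tz":0,"gripper":-1},{"wx":0,"wy":0,"wz":0,"tx":0,"ty":1,"tz":0,"gripper":-1}]'
python3 -m creep '[{"wx":0,"wy":0,"wz":0,"tx":0,"ty":0.5,"tz":0,"gripper":-1},{"wx":0,"wy":0,"wz":0,"tx":0,"ty":1,"tz":0,"gripper":-1},{"wx":0,"wy":0,"wz":0,"tx":0,"ty":1,"tz":0,"gripper":-1}]'
```

```text
time_s: 17.5
tool_pos: [0.6021, 0.0409, -0.0164]
tool_rot: [180.0, 0.0, 91.3]
force: [0.9, 0.0, 0.3]
grip_width: 0.0007
grasp_force: 0.1
time_s: 17.75
tool_pos: [0.603, 0.0409, -0.0164]
tool_rot: [-180.0, 0.0, 91.3]
force: [-0.1, 0.3, 0.2]
grip_width: 0.0003
grasp_force: 0.4
```

```bash
python3 -m creep '[{"wx":0,"wy":0,"wz":0,"tx":0,"ty":0.5,"tz":0,"gripper":-1},{"wx":0,"wy":0,"wz":0,"tx":0,"ty":1,"tz":0,"gripper":-1},{"wx":0,"wy":0,"wz":0,"tx":0,"ty":1,"tz":0,"gripper":-1}]'
python3 -m creep '[{"wx":0,"wy":0,"wz":0,"tx":0,"ty":0.5,"tz":0,"gripper":-1},{"wx":0,"wy":0,"wz":0,"tx":0,"ty":1,"tz":0,"gripper":-1},{"wx":0,"wy":0,"wz":0,"tx":0,"ty":1,"tz":0,"gripper":-1}]'
```

```text
time_s: 18.0
tool_pos: [0.603, 0.0409, -0.0164]
tool_rot: [-179.9, 0.0, 91.3]
force: [-5.5, -0.6, 3.3]
grip_width: 0.0004
grasp_force: 2.2
time_s: 18.25
tool_pos: [0.603, 0.0409, -0.0166]
tool_rot: [-179.8, 0.0, 91.3]
force: [-7.1, 0.1, 5.8]
grip_width: 0.0004
grasp_force: 3.6
```

At TCP x=0.603 the force rises to about 7 N and motion stops, so the tile is home, right where predicted. I'll back off, rise, check obstacles around the lever, and compute the lever path.

```bash
python3 -m creep '[{"wx":0,"wy":0,"wz":0,"tx":0,"ty":-6,"tz":0,"gripper":-1},{"wx":0,"wy":0,"wz":0,"tx":0,"ty":-14,"tz":0,"gripper":-1},{"wx":0,"wy":0,"wz":0,"tx":0,"ty":-14,"tz":-35,"gripper":-1},{"wx":0,"wy":0,"wz":0,"tx":0,"ty":-14,"tz":-70,"gripper":-1},{"wx":0,"wy":0,"wz":0,"tx":0,"ty":-14,"tz":-110,"gripper":-1}]'
python3 - <<'E'
from h import *
for c in ["scene","side"]:
    W,p,d=cloud(c)
    m=(d>0)&(W[...,0]>.55)&(W[...,0]<.9)&(W[...,1]>.05)&(W[...,1]<.4)&(W[...,2]>.045)&(W[...,2]<.3)
    m&=~((abs(W[...,0]-.59)<.12)&(abs(W[...,1]-.04)<.12))
    P=W[m];print(c,len(P), np.round(P.min(0),3) if len(P) else 0)
    for q in ["knob","pivot"]: print(q,[(round(r["confidence"],2),np.round(r["point"],4)) for r in nets.place_of(q,c)][:3])
    # knob by depth: dark points 25..50 mm high
    m=(d>0)&(p.max(-1)<70)&(abs(W[...,0]-.63)<.03)&(abs(W[...,1]-.153)<.03)&(W[...,2]>.022)&(W[...,2]<.05)
    P=W[m];print(len(P),np.round(np.percentile(P,[5,50,95],axis=0),4) if len(P) else 0)
s=get_obs();print(s["tool_pos"],s["tool_rot"],s["qpos"])
E
```

```text
time_s: 18.67
tool_pos: [0.5896, 0.0405, 0.0934]
tool_rot: [-179.9, 0.0, 91.3]
force: [0.9, -0.3, 0.6]
grip_width: 0.0006
grasp_force: 0.0
scene 3834 [0.784 0.205 0.078]
knob [(0.77, array([0.6339, 0.1527, 0.0327])), (0.7, array([ 0.6842, -0.1746,  0.0023])), (0.49, array([ 0.3884, -0.1431,  0.0281]))]
pivot [(0.64, array([ 0.4063, -0.2066,  0.0325])), (0.55, array([0.6483, 0.0864, 0.0262]))]
46 [[0.6218 0.15   0.0266]
 [0.6255 0.1559 0.0371]
 [0.6317 0.1599 0.0449]]
side 3139 [0.789 0.199 0.045]
knob [(0.74, array([ 0.3892, -0.1478,  0.0306])), (0.61, array([0.6326, 0.1533, 0.0316]))]
pivot [(0.95, array([ 0.4092, -0.2115,  0.0279])), (0.57, array([0.6496, 0.0877, 0.0322]))]
0 0
[0.59010098 0.0404475  0.09249821] [-1.79935092e+02  1.25326559e-02  9.12970227e+01] [-1.04002034 15.91518221 -6.3810496  99.15570082  1.93186522 65.10108923
 -6.69698029]
```

Path is clear; the nearest obstacle, the box, is at x>0.78, y>0.2. I'll move to the knob's far side, turning the tool to yaw 108°.

```bash
python3 -m creep '[{"wx":0,"wy":0,"wz":-4,"tx":30,"ty":18,"tz":0,"gripper":-1},{"wx":0,"wy":0,"wz":-8,"tx":60,"ty":36,"tz":0,"gripper":-1},{"wx":0,"wy":0,"wz":-12,"tx":90,"ty":54,"tz":0,"gripper":-1},{"wx":0,"wy":0,"wz":-16,"tx":115,"ty":68,"tz":0,"gripper":-1},{"wx":0,"wy":0,"wz":-16.7,"tx":121,"ty":72,"tz":0,"gripper":-1}]'
python3 -m creep '[{"wx":0,"wy":0,"wz":0,"tx":0,"ty":0,"tz":20,"gripper":-1},{"wx":0,"wy":0,"wz":0,"tx":0,"ty":0,"tz":45,"gripper":-1},{"wx":0,"wy":0,"wz":0,"tx":0,"ty":0,"tz":70,"gripper":-1},{"wx":0,"wy":0,"wz":0,"tx":0,"ty":0,"tz":88,"gripper":-1},{"wx":0,"wy":0,"wz":0,"tx":0,"ty":0,"tz":93,"gripper":-1}]'
python3 -m creep '[{"wx":0,"wy":0,"wz":0,"tx":0,"ty":0,"tz":0,"gripper":-1}]'
```

```text
time_s: 19.38
tool_pos: [0.6595, 0.17, 0.0909]
tool_rot: [-179.9, -0.2, 108.5]
force: [-0.3, 0.3, 0.6]
grip_width: 0.0006
grasp_force: 0.0
time_s: 19.8
tool_pos: [0.656, 0.1612, -0.0054]
tool_rot: [-179.5, -0.0, 108.0]
force: [-0.4, 0.4, -0.2]
grip_width: 0.0005
grasp_force: 0.0
time_s: 19.88
tool_pos: [0.6576, 0.1619, -0.0029]
tool_rot: [-179.6, -0.0, 108.0]
force: [0.6, 1.0, -0.0]
grip_width: 0.0005
grasp_force: 0.0
```

```bash
python3 -m creep '[{"wx":0,"wy":0,"wz":0,"tx":0,"ty":-3,"tz":0,"gripper":-1},{"wx":0,"wy":0,"wz":0,"tx":0,"ty":-6,"tz":0,"gripper":-1},{"wx":0,"wy":0,"wz":0,"tx":0,"ty":-9,"tz":0,"gripper":-1},{"wx":0,"wy":0,"wz":0,"tx":0,"ty":-11,"tz":0,"gripper":-1},{"wx":0,"wy":0,"wz":0,"tx":0,"ty":-12,"tz":0,"gripper":-1}]'
python3 -m creep '[{"wx":0,"wy":0,"wz":-3,"tx":0.8,"ty":-3.7,"tz":0,"gripper":-1},{"wx":0,"wy":0,"wz":-6,"tx":1.5,"ty":-7.4,"tz":0,"gripper":-1},{"wx":0,"wy":0,"wz":-9,"tx":1.9,"ty":-11.2,"tz":0,"gripper":-1},{"wx":0,"wy":0,"wz":-12,"tx":2.2,"ty":-14.9,"tz":0,"gripper":-1},{"wx":0,"wy":0,"wz":-15,"tx":2.2,"ty":-18.7,"tz":0,"gripper":-1}]'
python3 - <<'E'
from h import *
W,p,d=cloud("scene")
print([(round(r["confidence"],2),np.round(r["point"],4)) for r in nets.place_of("knob","scene")][:3])
E
```

```text
time_s: 20.3
tool_pos: [0.649, 0.1595, 0.0017]
tool_rot: [179.9, 0.0, 108.0]
force: [0.2, 0.3, -0.5]
grip_width: 0.0005
grasp_force: 0.0
time_s: 20.72
tool_pos: [0.6309, 0.1564, 0.0015]
tool_rot: [179.9, 0.0, 123.2]
force: [0.4, 1.0, 0.3]
grip_width: 0.0002
grasp_force: 0.5
[(0.73, array([ 0.3874, -0.145 ,  0.03  ])), (0.48, array([0.6217, 0.1508, 0.0302]))]
```

```bash
python3 -m creep '[{"wx":0,"wy":0,"wz":-3,"tx":0.8,"ty":-3.7,"tz":0,"gripper":-1},{"wx":0,"wy":0,"wz":-6,"tx":1.5,"ty":-7.4,"tz":0,"gripper":-1},{"wx":0,"wy":0,"wz":-9,"tx":1.9,"ty":-11.2,"tz":0,"gripper":-1},{"wx":0,"wy":0,"wz":-12,"tx":2.2,"ty":-14.9,"tz":0,"gripper":-1},{"wx":0,"wy":0,"wz":-15,"tx":2.2,"ty":-18.7,"tz":0,"gripper":-1}]'
python3 -m creep '[{"wx":0,"wy":0,"wz":-3,"tx":0.8,"ty":-3.7,"tz":0,"gripper":-1},{"wx":0,"wy":0,"wz":-6,"tx":1.5,"ty":-7.4,"tz":0,"gripper":-1},{"wx":0,"wy":0,"wz":-9,"tx":1.9,"ty":-11.2,"tz":0,"gripper":-1},{"wx":0,"wy":0,"wz":-12,"tx":2.2,"ty":-14.9,"tz":0,"gripper":-1},{"wx":0,"wy":0,"wz":-15,"tx":2.2,"ty":-18.7,"tz":0,"gripper":-1}]'
python3 - <<'E'
from h import *
o,p=ortho("scene",0.0085,0.45,0.75,-0.1,0.2)
cv2.imwrite("pics/o8.png",o[:,:,::-1])
E
```

```text
time_s: 21.23
tool_pos: [0.6138, 0.1483, 0.0011]
tool_rot: [179.9, 0.0, 138.1]
force: [0.8, 1.1, 0.2]
grip_width: 0.0005
grasp_force: 0.6
time_s: 21.65
tool_pos: [0.5994, 0.1359, 0.001]
tool_rot: [179.9, 0.0, 153.1]
force: [-0.2, 1.3, 0.6]
grip_width: 0.0002
grasp_force: 0.6
```

View pics/o8.png

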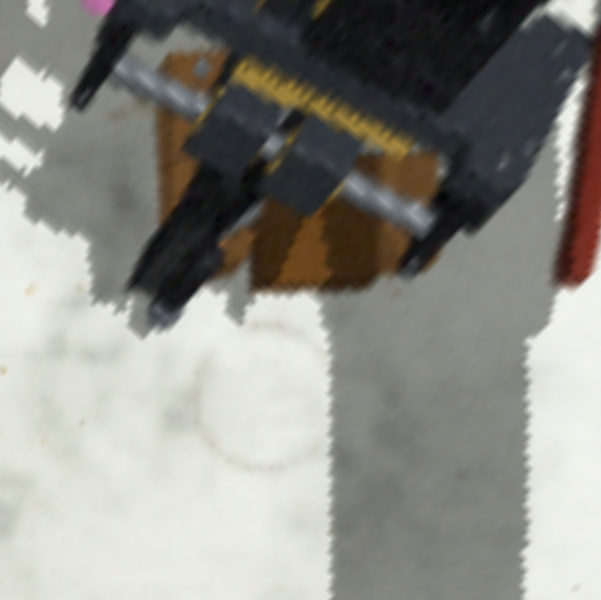

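The finger is driving the lever: its end is at (160,318), φ≈62°, and the tile's rear edge is at row 290. Continuing.

```bash
python3 -m creep '[{"wx":0,"wy":0,"wz":-3,"tx":0.8,"ty":-3.7,"tz":0,"gripper":-1},{"wx":0,"wy":0,"wz":-6,"tx":1.5,"ty":-7.4,"tz":0,"gripper":-1},{"wx":0,"wy":0,"wz":-9,"tx":1.9,"ty":-11.2,"tz":0,"gripper":-1},{"wx":0,"wy":0,"wz":-12,"tx":2.2,"ty":-14.9,"tz":0,"gripper":-1},{"wx":0,"wy":0,"wz":-15,"tx":2.2,"ty":-18.7,"tz":0,"gripper":-1}]'
python3 -m creep '[{"wx":0,"wy":0,"wz":-2,"tx":0.6,"ty":-2.5,"tz":0,"gripper":-1},{"wx":0,"wy":0,"wz":-4,"tx":1.1,"ty":-5,"tz":0,"gripper":-1},{"wx":0,"wy":0,"wz":-6,"tx":1.5,"ty":-7.4,"tz":0,"gripper":-1},{"wx":0,"wy":0,"wz":-8,"tx":1.8,"ty":-9.9,"tz":0,"gripper":-1},{"wx":0,"wy":0,"wz":-9,"tx":1.9,"ty":-11.2,"tz":0,"gripper":-1}]'
```

```text
time_s: 22.12
tool_pos: [0.5888, 0.1201, 0.0008]
tool_rot: [180.0, -0.0, 168.0]
force: [-0.9, 1.7, 0.5]
grip_width: 0.0002
grasp_force: 0.6
time_s: 22.53
tool_pos: [0.5844, 0.1097, 0.0008]
tool_rot: [179.9, -0.0, 177.0]
force: [-1.7, 3.0, 0.2]
grip_width: 0.0007
grasp_force: 1.3
```

```bash
python3 -m creep '[{"wx":0,"wy":0,"wz":-1,"tx":0.3,"ty":-1.2,"tz":0,"gripper":-1},{"wx":0,"wy":0,"wz":-2,"tx":0.6,"ty":-2.5,"tz":0,"gripper":-1},{"wx":0,"wy":0,"wz":-3,"tx":0.8,"ty":-3.7,"tz":0,"gripper":-1},{"wx":0,"wy":0,"wz":-4,"tx":1.1,"ty":-5,"tz":0,"gripper":-1},{"wx":0,"wy":0,"wz":-4,"tx":1.1,"ty":-5,"tz":0,"gripper":-1}]'
python3 - <<'E'
from h import *
W,p,d=cloud("scene")
print([(round(r["confidence"],2),np.round(r["point"],4)) for r in nets.place_of("knob","scene")][:3])
W,p,d=cloud("side")
print([(round(r["confidence"],2),np.round(r["point"],4)) for r in nets.place_of("knob","side")][:3])
E
```

```text
time_s: 22.95
tool_pos: [0.5831, 0.1039, 0.0006]
tool_rot: [180.0, -0.0, -179.0]
force: [-2.5, 3.1, 1.2]
grip_width: 0.0001
grasp_force: 1.5
[(0.77, array([ 0.3886, -0.1435,  0.0302])), (0.5, array([0.5841, 0.0872, 0.0344]))]
[(0.58, array([ 0.3892, -0.1488,  0.0304])), (0.51, array([0.5812, 0.088 , 0.0302]))]
```

```bash
python3 -m creep '[{"wx":0,"wy":0,"wz":-0.5,"tx":0,"ty":-0.7,"tz":0,"gripper":-1},{"wx":0,"wy":0,"wz":-1,"tx":0,"ty":-1.3,"tz":0,"gripper":-1},{"wx":0,"wy":0,"wz":-1,"tx":0,"ty":-1.8,"tz":0,"gripper":-1},{"wx":0,"wy":0,"wz":-1,"tx":0,"ty":-1.8,"tz":0,"gripper":-1}]'
python3 -m creep '[{"wx":0,"wy":0,"wz":0,"tx":0,"ty":6,"tz":0,"gripper":-1},{"wx":0,"wy":0,"wz":0,"tx":0,"ty":20,"tz":0,"gripper":-1},{"wx":0,"wy":0,"wz":0,"tx":0,"ty":25,"tz":-30,"gripper":-1},{"wx":0,"wy":0,"wz":0,"tx":0,"ty":25,"tz":-70,"gripper":-1},{"wx":0,"wy":0,"wz":0,"tx":0,"ty":25,"tz":-110,"gripper":-1}]'
python3 -m creep '[{"wx":0,"wy":0,"wz":0,"tx":-20,"ty":0,"tz":-40,"gripper":-1},{"wx":0,"wy":0,"wz":0,"tx":-40,"ty":0,"tz":-80,"gripper":-1},{"wx":0,"wy":0,"wz":0,"tx":-60,"ty":0,"tz":-100,"gripper":-1},{"wx":0,"wy":0,"wz":0,"tx":-60,"ty":0,"tz":-100,"gripper":-1},{"wx":0,"wy":0,"wz":0,"tx":-60,"ty":0,"tz":-100,"gripper":-1}]'
python3 - <<'E'
from h import *
W,p,d=cloud("scene")
print([(round(r["confidence"],2),np.round(r["point"],4)) for r in nets.place_of("knob","scene")][:3])
W,p,d=cloud("wrist") if 0 else (0,0,0)
o,p=ortho("wrist",0.009,0.5,0.75,-0.05,0.2,0.0004)
cv2.imwrite("pics/o9.png",o[:,:,::-1])
o,p=ortho("scene",0.009,0.5,0.75,-0.05,0.2,0.0005)
cv2.imwrite("pics/o10.png",np.hstack([cv2.imread("pics/o9.png")[:500,:],cv2.resize(o[:,:,::-1],(150,150)).repeat(1,0)]) if 0 else o[:,:,::-1])
E
```

```text
time_s: 23.48
tool_pos: [0.5832, 0.102, 0.0005]
tool_rot: [-180.0, -0.0, -178.0]
force: [-1.7, 2.6, 0.5]
grip_width: 0.0003
grasp_force: 1.6
time_s: 23.9
tool_pos: [0.5823, 0.1263, 0.1111]
tool_rot: [-179.9, -0.0, -178.0]
force: [0.7, -1.1, 0.7]
grip_width: 0.0006
grasp_force: 0.0
time_s: 24.32
tool_pos: [0.6451, 0.1281, 0.2126]
tool_rot: [-180.0, 0.3, -178.1]
force: [0.9, 0.0, -0.7]
grip_width: 0.0005
grasp_force: 0.0
[(0.71, array([0.5847, 0.0863, 0.0285])), (0.53, array([ 0.3881, -0.1453,  0.0326]))]
```

View pics/o9.png

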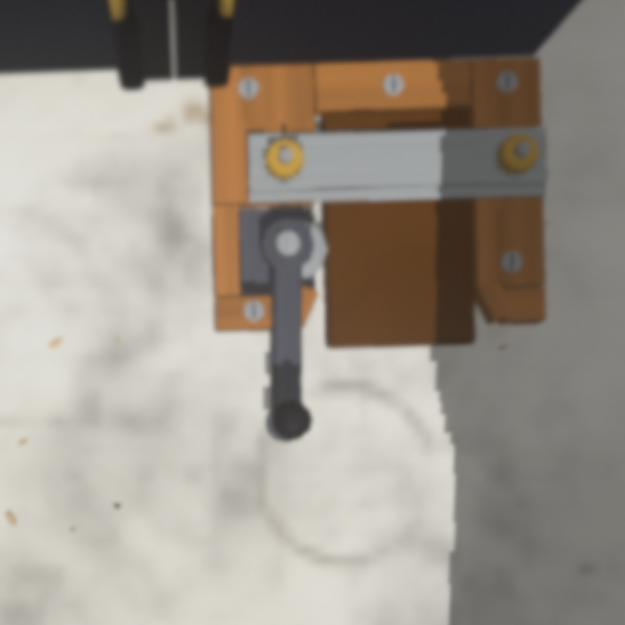

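The lever runs from (288,242) to (289,420), pointing straight back along the jig. The cam touches the tile at about (325,245), and the tile sits against the right fence. Its rear edge is at row 345, about 8 mm outside the mouth, so it is still home under the bridge. Handing in.

```bash
python3 -c "
from cell import env;print(env.sign_off())"
```

```text
the job is handed in; nothing more can be done
None
```

I pushed the tile home against the back stop and closed the cam lever so it points back along the jig, clamping the tile against the fence. I handed the job in at about 24 s; sign-off returned no verdict.

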